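Open the filter hatch of a suction unit

ROBOT

A 6-joint arm with a two-finger parallel gripper is mounted at the origin on the work surface. World frame = base frame: x ahead of the robot, y to its left, z up, the work surface at z = 0. Lengths are in mm, angles in degrees, forces in N, time in s.
With the tool pointing down it reaches from about 325 to 775 mm from the base axis. Payload 5.5 kg.
Tool frame: the origin (TCP) lies between the finger pads; the fingertips stand 19 mm ahead of it and the grasp point (between the pads) is the TCP; z points along the fingers, x is the direction in which the jaws open and shut, and the axes are right-handed (so a half turn about z gives the same grasp; the last joint's range is limited). The gripper opens to 88 mm and grips with 3 to 60 N. Pads are 20 mm wide; open, the fingers measure 115 mm over their backs; the gripper's body (75 mm by 178 mm) begins 61 mm behind the grasp point.
Start: joints at [60.522, 5.22, 70.514, -0, 104.267, -3.249], TCP at [265.192, 538.228, 241.631] pointing down, gripper open.
Joint ranges: [-164.24, 164.24], [-49.07, 125.15], [9.68, 141.18], [-86.29, 266.29], [3.28, 154.24], [-151.56, 151.56]. Speed limits (degrees/s): [147.25, 147.25, 172.46, 180, 180, 180].

INTERFACE

Orientations are given as [roll, pitch, yaw] about the fixed x, y, z axes, in that order (R = Rz(yaw) Ry(pitch) Rx(roll)).
In Python, from cell import sensors, grab_frame, camera_info, ctrl gives the robot as it stands.
- The arm moves only by the shell command python3 -m pendant 'ROWS' [OPENING] [FORCE]. ROWS is text: rows parted by semicolons, each of 4 numbers parted by spaces: the shift along the world's x, y, z in mm, then the turn about the world's z in rad. In form: tx ty tz roll; .... A call has 1 to 5 rows; each row shifts and turns the pose as measured when the row begins; what a row does not reach is not made up. A row lasts 1/8 s, in which the tool goes at most 62.5 mm and 10.7 degrees, less where a joint would pass 70% of its speed; a pose out of reach is approached as far as the arm can. A call is refused whole if a number of a shift passes 62.5 or a number of a turn 0.188, either way. A call with a gripper value outside its range is refused whole. OPENING is the finger opening in mm, from 0 to 87.8, set as the call begins (- or left out, the last holds). The fingers move at their own pace and stop on an object; FORCE is the grip in N (left out, the last holds). Time passes only in rows, so rows that do not move let the fingers close. It gives the time, the measured TCP pose, the force and the opening at its end, in the units of the state.
- sensors.read_state(): the state, without advancing time (a new reading comes with each control period).
- grab_frame(name): name is "scene" or "top" or "wrist"; returns the picture (400x640x3 uint8, blue, green, red); there is no depth.
- camera_info(name): a dict with "fx", "fy", "cx", "cy" (pixels), "D" ([k1, k2, p1, p2, k3] as OpenCV has them; the pictures are not rectified), "R" (3x3) and "t" (3): a world point X has camera coordinates R X + t. Camera axes: x right, y down, z forward; pixel columns grow to the right and rows downward; lengths in mm; the calibration is good to about 2 mm. A picture is of the moment at which its call begins: read the wrist's pose just before it. camera_info takes no time and is no camera call; for the wrist camera it gives the pose at the moment of the call.
- ctrl.finish_job(): hands the job in, once; it reports no verdict.
The state is a dict: "t": time; "joint_pos": joint angles; "joint_vel": joint speeds; "effort": joint torques, N m; "position": TCP position; "tool_rot": TCP orientation; "wrist_force": force on the tool from outside, world axes, zero at the start; "moment": the same for the moment, N m; "finger_gap": finger opening in mm.
Only numpy, scipy, OpenCV 4.12 (cv2) and the standard library are available. Lean on these libraries where they do the work, as an engineer would, in place of code of your own. Each camera call takes 0.05 s, during which the arm holds its last target. There are 200 camera calls.

TASK

The suction unit's filter is due for changing: turn the two black turn buttons on its top aside until they are clear of the hatch panel, and leave them so. Then lift the panel out by its handle and lay it gently in the empty steel tray, flat on the tray's floor with the handle up; do not drop it. Leave everything else where it stands.

Things in the scene. Friction and masses are not known exactly. Their poses are not given: they have to be found in the camera images.
- unit: Suction unit, a white box fixed to the table. Origin on the table under the centre of its hatch; z up, x towards its raised rear housing (x 95 to 175 mm, 141 mm high). The rest of its top is level, 100 mm above the table, reaching 95 mm either way in x and 145 mm in y. Two black turn buttons pivot on it 113 mm from the hatch's centre: catch_a at +y, catch_b at -y.
- hatch (a point): Centre of the unit's hatch opening, level with the top (100 mm above the table). The opening is 126 mm (x) by 176 mm (y); a ledge 8 mm below the top carries the panel.
- catch_a (a joint): Angle (rad) of the turn button at the unit's +y end about its vertical pivot, positive anticlockwise from above. 0: the tongue points at the hatch's centre, over the panel's edge. Starts between -0.4 and 0.4. Turns either way to stops at 1.6 and -1.6 (lying along the panel's edge); clears the panel beyond about 1.12 either way. Friction 0.05 N m, stays where left.
- catch_b (a joint): The same for the identical turn button at the unit's -y end: 0 when its tongue points at the hatch's centre, positive anticlockwise from above, stops at 1.6 and -1.6.
- catch_a_grip (a point): On catch_a's pivot axis, 26 mm above the unit's top, inside its upright wing grip; x along the tongue. The wing is 40 mm long in line with the tongue, 14 mm thick, centred on the pivot, its top 34 mm above the unit's top. Below it the button is 14 mm wide and 2 to 10 mm above the unit's top: tongue to 50 mm from the pivot, stub 20 mm the other way.
- catch_b_grip (a point): The same point on catch_b, which is identical.
- panel: Hatch panel, a loose grey plate 120 mm (x) by 170 mm (y), 8 mm thick, about 0.25 to 0.5 kg, with a bare-metal bridge handle. Origin at the centre of its underside, z up. It starts in the hatch opening, flush with the unit's top, 3 mm play all round, axes along the unit's.
- panel_handle (a point): Middle of the panel's handle bar, over the panel's centre, 42 mm above its underside. The bar runs along the panel's x, 80 mm long, 14 mm square, on two posts near its ends (27 mm free below the bar).
- tray: Empty steel tray, fixed to the table. Origin at the centre of its underside. Outside 210 mm (x) by 270 mm (y), inside 202 by 262 mm, floor 3 mm above the table, rim 22 mm high. It and the suction unit stand side by side, either one on the left.
- jar: Bystander: glass jar with a steel lid, 60 mm across, 80 mm high. Origin at the centre of its underside.
- bowl: Bystander: small steel bowl, 90 mm across, 40 mm high. Origin at the centre of its underside.
- thermometer: Bystander: white digital thermometer, 110 x 20 x 12 mm, lying on the raised rear housing of the suction unit. Origin at the centre of its underside.
- spray: Bystander: white spray bottle, about 60 mm across and 147 mm high. Origin at the centre of its underside.
- clippers: Bystander: black hair clippers lying on the table, about 162 x 45 x 34 mm. Origin at the centre of its underside.
Not all that is in view belongs to the job. Leave any red look-alike of the panel alone.

How it is judged:
By the outcome, as a careful person would: the job done as asked, in the order asked, and still so for the second after the job is handed in, with the robot touching nothing.
It also fails if it takes over 64 s, if anything falls off the work surface, if the arm or the gripper's body presses on something with over 40 N, if the wrist force passes 120 N, or if a joint passes its speed limit or range.

## Working session

There is one attempt and no reset: what is moved stays moved. The work goes in short steps, Python scripts to look and compute and a shell command to move; the robot and the scene stay as the last step left them, time stands still between calls to the robot, and variables do not carry over. Pictures are saved under pics/ and viewed, about 8 in all and at most 12, crops included, and the job is handed in when it is done.

```bash
ls; mkdir -p pics; cat > h.py <<'E'
import numpy as np, cv2
from cell import sensors, grab_frame, camera_info, ctrl
def ray(info,px,z):
    K=np.array([[info["fx"],0,info["cx"]],[0,info["fy"],info["cy"]],[0,0,1]],float)
    p=cv2.undistortPoints(np.array(px,float).reshape(-1,1,2),K,np.array(info["D"],float)).reshape(-1,2)
    R=np.array(info["R"]);t=np.array(info["t"]).ravel()
    d=np.c_[p,np.ones(len(p))]@R; c=-R.T@t
    return c+d*((z-c[2])/d[:,2])[:,None]
def proj(info,X):
    K=np.array([[info["fx"],0,info["cx"]],[0,info["fy"],info["cy"]],[0,0,1]],float)
    R=np.array(info["R"],float)
    return cv2.projectPoints(np.array(X,float).reshape(-1,1,3),cv2.Rodrigues(R)[0],np.array(info["t"],float),K,np.array(info["D"],float))[0].reshape(-1,2)
E
python3 - <<'E'
from h import *
print(sensors.read_state())
a=grab_frame("top");b=grab_frame("scene")
cv2.imwrite("pics/top.png",a);cv2.imwrite("pics/scene.png",b)
for n in("top","scene"):
    i=camera_info(n);R=np.array(i["R"]);print(n,-R.T@np.array(i["t"]).ravel(),R[2],i["fx"])
E
```

```text
pics
{'t': 0.0, 'joint_pos': array([ 6.05208311e+01,  5.26202247e+00,  7.05809840e+01, -4.08993113e-04,
        1.04266990e+02, -3.24962378e+00]), 'joint_vel': array([-0.03438463, -0.04785896,  0.03605404, -0.07224296, -0.03121274,
        0.01528489]), 'effort': array([-2.18115906e-04, -4.46437132e+01, -4.06453514e+01,  6.97656255e-02,
        2.92489497e-02, -1.39379754e-04]), 'position': array([265.0651573 , 537.98477625, 240.52702519]), 'tool_rot': array([-1.79994161e+02,  1.09842022e-01,  6.37703600e+01]), 'wrist_force': array([0.34280716, 0.80796783, 0.14450834]), 'moment': array([ 0.01062835,  0.00717061, -0.0060706 ]), 'finger_gap': 88.08834569461227}
top [ 366.97208508   -6.51538734 1272.02835002] [ 0.11856344 -0.00109356 -0.99294588] 411.64035404915245
scene [1103.34529935  399.97963174  809.81077618] [-0.57929394 -0.4229126  -0.69682384] 407.83313291389805
```

View pics/top.png

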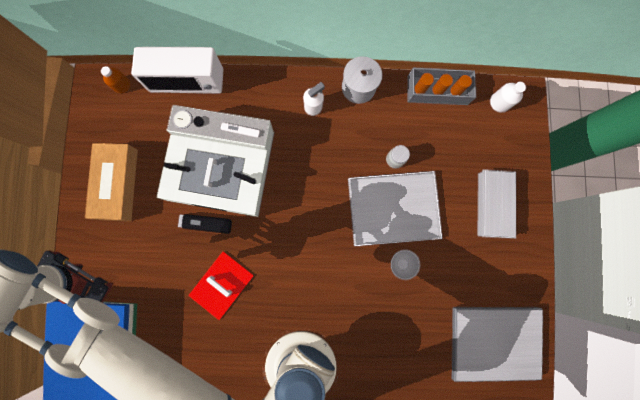

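View pics/scene.png

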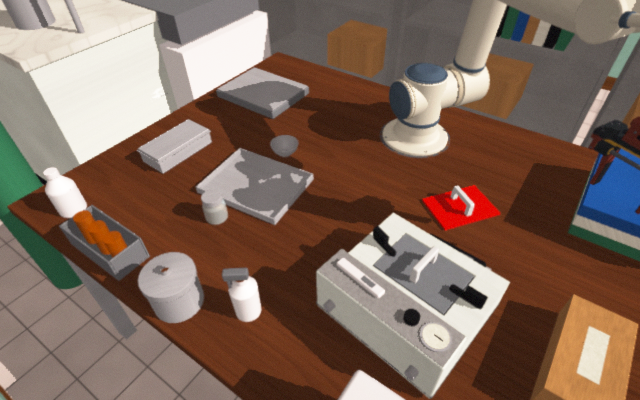

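The top view shows the unit at about (212,173), with black buttons near (177,167) and (243,178) and the handle at (213,173). The red look-alike panel is at (220,287). There are two tray-like things, one at (395,208) and one at (498,343), plus a lidded box at (497,203). The tray beside the unit, (395,208), fits the description. Now a close crop to check.

```bash
python3 - <<'E'
from h import *
a=cv2.imread("pics/top.png");i=camera_info("top")
c1=cv2.resize(a[95:220,150:280],None,fx=4.6,fy=4.6,interpolation=cv2.INTER_CUBIC)
c2=cv2.resize(a[140:390,340:560],None,fx=1,fy=1)
cv2.imwrite("pics/c1.png",c1)
b=cv2.imread("pics/scene.png")
print(ray(i,[(348,178),(437,171),(442,238),(355,246)],22).round())
print(ray(i,[(453,308),(543,308),(543,380),(453,381)],22).round())
print(ray(i,[(187,149),(243,156),(236,199),(180,191)],100).round())
E
```

```text
[[ 574. -129.   22.]
 [ 605. -407.   22.]
 [ 398. -422.   22.]
 [ 367. -154.   22.]]
[[ 187. -456.   22.]
 [ 187. -746.   22.]
 [ -35. -748.   22.]
 [ -32. -460.   22.]]
[[634. 351. 100.]
 [617. 185. 100.]
 [491. 199. 100.]
 [509. 363. 100.]]
```

View pics/c1.png

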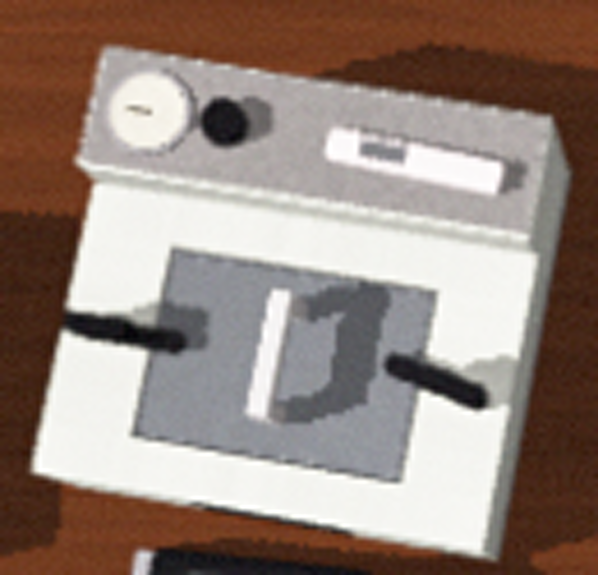

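The crop shows the unit's grey panel with its bare bar at crop (268,355) and two black wings at (125,332) and (437,382). The red look-alike is elsewhere, so the choice holds. Tray outline checks at about 210 x 275. I'll go above the hatch for a wrist view.

```bash
python3 -m pendant '45 -45 35 -0.18;50 -50 25 -0.18;50 -50 25 -0.18;50 -50 25 -0.18;50 -50 15 -0.18'; python3 -m pendant '20 -20 0 -0.18;0 0 0 -0.18;0 0 0 0;0 0 0 0' 60
python3 - <<'E'
from h import *
s=sensors.read_state();print(s["position"],s["tool_rot"],s["t"])
i=camera_info("wrist");a=grab_frame("wrist");cv2.imwrite("pics/w1.png",a)
R=np.array(i["R"]);print(-R.T@np.array(i["t"]).ravel(),R[2],i["fx"])
import json;json.dump({k:np.array(v).tolist() for k,v in i.items()},open("w1.json","w"))
E
```

```text
t: 0.72
position: [472.7, 327.5, 344.4]
tool_rot: [-180.0, 0.6, 11.1]
wrist_force: [-0.1, 0.5, 0.2]
finger_gap: 87.9
t: 1.23
position: [496.5, 302.7, 343.3]
tool_rot: [179.9, 0.7, -10.3]
wrist_force: [-0.0, -0.1, 0.2]
finger_gap: 60.2
[496.5470881  302.7328401  343.33370148] [179.91983836   0.66524983 -10.27274994] 1.225
[511.25479887 377.50572758 486.0787645 ] [-0.06003851 -0.27079242 -0.96076368] 310.15964046667847
```

View pics/w1.png

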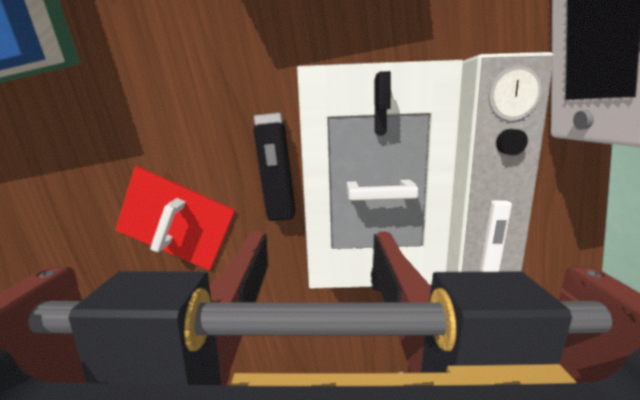

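The wrist view shows the grey panel with corners (328,116), (431,113), (424,246) and (332,249), the bar at (382,190), and catch_a's wing at (384,90). Catch_b is hidden by the finger at about (385,255).

```bash
python3 - <<'E'
from h import *
import json
i=json.load(open("w1.json"));a=cv2.imread("pics/w1.png");t=cv2.imread("pics/top.png");it=camera_info("top")
def biggest(m):
    c=cv2.findContours(m.astype(np.uint8),cv2.RETR_EXTERNAL,cv2.CHAIN_APPROX_NONE)[0]
    return max(c,key=cv2.contourArea).reshape(-1,2)
def win(m,x0,x1,y0,y1):
    w=np.zeros_like(m);w[y0:y1,x0:x1]=m[y0:y1,x0:x1];return w
for nm,im,inf,W,B in(("wrist",a,i,(322,440,105,255),[(368,398,64,145)]),("top",t,it,(176,248,143,205),[(162,192,158,178),(230,260,165,190)])):
    g=cv2.cvtColor(im,cv2.COLOR_BGR2HSV);mx=im.max(2)
    white=(mx>175)
    p=biggest(win(~white,*W)); P=ray(inf,cv2.convexHull(p).reshape(-1,2),100)[:,:2].astype(np.float32)
    print(nm,"panel",cv2.minAreaRect(P))
    m=win((mx<45),*B[0])
    for b in B:
        q=biggest(win(mx<45,*b)); 
        for z in(134,): 
            Q=ray(inf,q,z)[:,:2].astype(np.float32);print(" black",b,cv2.minAreaRect(Q),len(q))
    bb=win((mx>200),*((340,425,175,205) if nm=="wrist" else (203,220,155,190)))
    q=biggest(bb);print(" bar",cv2.minAreaRect(ray(inf,q,141)[:,:2].astype(np.float32)))
c=cv2.resize(a[60:150,340:430],None,fx=6,fy=6,interpolation=cv2.INTER_CUBIC);cv2.imwrite("pics/c2.png",c)
E
```

```text
wrist panel ((563.4685668945312, 276.40087890625), (195.6736297607422, 124.404052734375), 81.97332763671875)
 black (368, 398, 64, 145) ((575.4547119140625, 373.49822998046875), (63.21466064453125, 13.992208480834961), 82.50471496582031) 135
 bar ((562.3011474609375, 280.9257507324219), (20.388315200805664, 80.18333435058594), 82.11017608642578)
top panel ((562.938720703125, 275.72406005859375), (215.88417053222656, 124.30648040771484), 81.95201110839844)
 black (162, 192, 158, 178) ((574.3389282226562, 367.5552978515625), (75.74414825439453, 11.212104797363281), 80.29429626464844) 54
 black (230, 260, 165, 190) ((549.0354614257812, 172.54649353027344), (61.14430236816406, 10.7203950881958), 70.58882904052734) 42
 bar ((561.9274291992188, 274.92486572265625), (12.180188179016113, 79.06720733642578), 81.61753845214844)
```

View pics/c2.png

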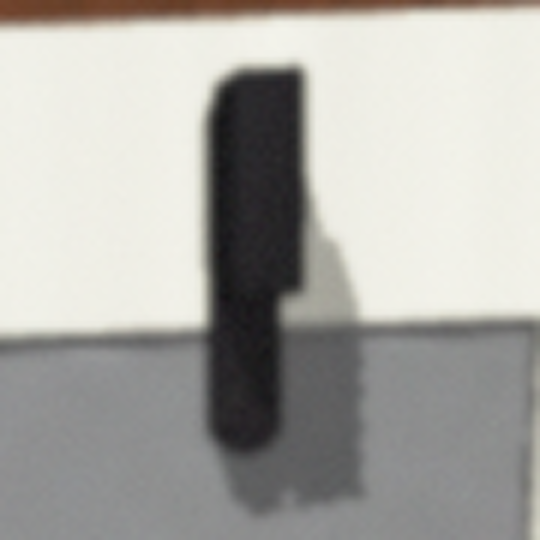

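```bash
python3 - <<'E'
from h import *
import json
i=json.load(open("w1.json"));it=camera_info("top");R=-8.0
u=np.array([np.cos(np.radians(R)),np.sin(np.radians(R))]);v=np.array([-u[1],u[0]])
q=ray(i,[(328,116),(431,113),(424,246),(332,249)],100);print(q.round(1),q.mean(0))
c=np.array([562.8,275.5])
e=ray(i,[(390.3,71.7),(390.3,108.8)],134)[:,:2];d=e[1]-e[0];print("wing edge",e,np.linalg.norm(d),"ang a",np.degrees(np.arctan2(d[1],d[0]))+90-R)
tip=ray(i,[(380.8,129.7)],110)[0,:2];A=c+113*v;B=c-113*v
d=tip-A;print("A",A,"B",B,"tip",tip,np.linalg.norm(d),np.degrees(np.arctan2(d[1],d[0]))+90-R)
# catch_b from top crop ends (crop px /4.6 + offset)
f=lambda x,y:(150+x/4.6,95+y/4.6)
e=ray(it,[f(398,365),f(478,398)],125)[:,:2];d=e[0]-e[1];print("b",e,np.linalg.norm(d),np.degrees(np.arctan2(d[1],d[0]))-90-R)
e=ray(it,[f(75,322),f(175,342)],125)[:,:2];d=e[1]-e[0];print("a",e,np.linalg.norm(d),np.degrees(np.arctan2(d[1],d[0]))+90-R)
for n in(it,i): print(proj(n,[[*A,134],[*B,134],[*c,141]]).round(1))
E
```

```text
[[515.6 371.2 100. ]
 [637.7 353.  100. ]
 [614.4 181.3 100. ]
 [491.3 198.5 100. ]] [564.75157142 276.02950313 100.        ]
wing edge [[587.76978706 404.90189129]
 [583.27210571 367.31511374]] 37.85492021407374 ang a 1.1763599334105805
A [578.52656041 387.40029177] B [547.07343959 163.59970823] tip [574.30506793 344.90481584] 42.70464229043534 2.326860918678946
b [[558.48093561 196.30442666]
 [539.3720405  145.98984161]] 53.821067815649215 -12.796195611972266
a [[580.11600311 400.36464532]
 [569.11360278 336.16709314]] 65.13354372754091 -1.725069117672959
[[169.7 165.1]
 [247.4 178.1]
 [207.6 171.1]]
[[383.7  90.5]
 [380.5 278.2]
 [383.2 193.9]]
```

```bash
python3 -m pendant '41 42 -45 0.03;41 42 -45 0.03;0 0 -50 0;0 0 -20 0;0 0 0 0'
```

```text
t: 1.9
position: [566.7, 380.6, 188.3]
tool_rot: [179.9, 0.7, -5.8]
wrist_force: [-0.1, 0.5, 0.3]
finger_gap: 60.0
```

```bash
python3 -m pendant '12 6.5 0 -0.01;0 0 0 0;0 0 -30 0;0 0 -28 0;0 0 0 0'
python3 - <<'E'
from h import *
i=camera_info("wrist");a=grab_frame("wrist");s=sensors.read_state();print(s["position"],proj(i,[[578.6,387,134]]))
cv2.imwrite("pics/w2.png",a)
E
```

```text
t: 2.52
position: [578.6, 389.0, 138.7]
tool_rot: [-179.7, 0.2, -6.0]
wrist_force: [-0.3, -0.5, -0.5]
finger_gap: 60.2
[579.25857637 389.41925265 140.86706849] [[320.95566193 265.69831535]]
```

View pics/w2.png

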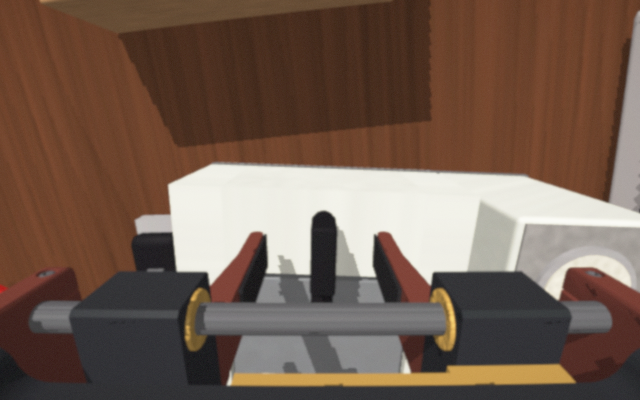

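The wing at (323,250) sits centred between the open fingers (262 and 378) and in line with them. I'll go down and close.

```bash
python3 -m pendant '0 -1.5 -11 0;0 0 -1 0;0 0 0 0'; python3 -m pendant '0 0 0 0;0 0 0 0;0 0 0 0;0 0 0 0' 8 25
```

```text
t: 2.95
position: [580.4, 388.5, 133.4]
tool_rot: [-179.4, -0.2, -5.9]
wrist_force: [0.3, -0.5, -0.3]
finger_gap: 60.0
t: 3.45
position: [580.7, 388.7, 134.4]
tool_rot: [-179.3, -0.3, -5.9]
wrist_force: [0.7, -0.4, 0.2]
finger_gap: 23.4
```

```bash
python3 -m pendant '-1.5 -1 -9 0;-1 0 -4 0;0 0 0 0' 26; python3 -m pendant '0 0 0 0;0 0 0 0;0 0 0 0' 8 25
```

```text
t: 3.82
position: [577.8, 387.5, 119.7]
tool_rot: [-179.4, -0.2, -5.9]
wrist_force: [-0.0, 0.3, -0.4]
finger_gap: 26.0
t: 4.2
position: [579.9, 387.3, 119.6]
tool_rot: [-179.3, -0.5, -6.0]
wrist_force: [-2.5, -0.5, 0.5]
finger_gap: 14.2
```

```bash
python3 -m pendant '0 0 0 0;-0.5 0 6 0;0 0 0 0' 22; python3 -m pendant '0 0 0 0;0 0 0 0;0 0 0 0;0 0 0 0' 8 25
```

```text
t: 4.58
position: [579.3, 387.5, 126.8]
tool_rot: [-179.3, -0.5, -6.0]
wrist_force: [-0.1, -0.6, -0.5]
finger_gap: 21.8
t: 5.08
position: [579.8, 387.4, 127.0]
tool_rot: [-179.2, -0.6, -6.0]
wrist_force: [1.4, 0.9, -1.0]
finger_gap: 13.7
```

Gripped. Now turn to about +1.45 rad.

```bash
python3 -m pendant '0 0 0 0.15;0 0 0 0.17;0 0 0 0.17;0 0 0 0.17;0 0 0 0'
```

```text
t: 5.7
position: [579.6, 387.3, 126.9]
tool_rot: [-179.3, -0.5, 32.9]
wrist_force: [2.5, 0.6, -0.9]
finger_gap: 14.0
```

```bash
python3 -m pendant '0 0 0 0.17;0 0 0 0.17;0 0 0 0.17;0 0 0 0.17;0 0 0 0.07'; python3 -m pendant '0 0 0 0;0 0 0 0'
```

```text
t: 6.32
position: [579.6, 387.1, 127.0]
tool_rot: [-179.3, -0.5, 76.0]
wrist_force: [2.1, 0.5, 0.4]
finger_gap: 13.8
t: 6.58
position: [579.6, 387.0, 127.0]
tool_rot: [-179.3, -0.5, 75.7]
wrist_force: [2.4, -0.5, -0.7]
finger_gap: 13.5
```

```bash
python3 -m pendant '0 0 0 0;0 0 0 0;0 0 20 0;0 0 40 0;0 0 20 0' 40; python3 -m pendant '-5 -45 0 -0.18;-5 -45 0 -0.18;-5 -45 0 -0.18;-5 -45 0 -0.18;-5 -40 0 -0.18';python3 -m pendant '-3 0 0 -0.18;0 0 0 -0.18;0 0 0 -0.18;0 0 0 -0.18;0 0 0 -0.07' 60
```

```text
t: 7.2
position: [577.7, 386.6, 209.6]
tool_rot: [-179.1, -0.3, 75.5]
wrist_force: [-0.5, -0.4, 0.0]
finger_gap: 40.0
t: 7.82
position: [552.6, 164.3, 221.5]
tool_rot: [-179.4, -1.0, 22.5]
wrist_force: [0.1, -0.2, 0.0]
finger_gap: 39.9
t: 8.45
position: [549.9, 160.6, 233.0]
tool_rot: [-179.2, -1.7, -24.7]
wrist_force: [-0.0, 0.3, -0.6]
finger_gap: 59.9
```

```bash
python3 -m pendant '-3 3 -30 0.03;0 0 -20 0;0 0 0 0'
python3 - <<'E'
from h import *
i=camera_info("wrist");s=sensors.read_state();a=grab_frame("wrist");print(s["position"],s["tool_rot"],proj(i,[[547,163.6,134],[578.5,387.4,134]]).round(1))
cv2.imwrite("pics/w3.png",a)
import json;json.dump({k:np.array(v).tolist() for k,v in i.items()},open("w3.json","w"))
E
```

```text
t: 8.82
position: [547.7, 163.9, 187.3]
tool_rot: [-178.9, -2.0, -23.1]
wrist_force: [0.2, -0.2, -0.4]
finger_gap: 60.2
[547.65118059 163.90089269 187.25137602] [-178.94802096   -1.95908722  -23.0639969 ] [[ 317.2  230.6]
 [ 201.4 -173.3]]
```

View pics/w3.png

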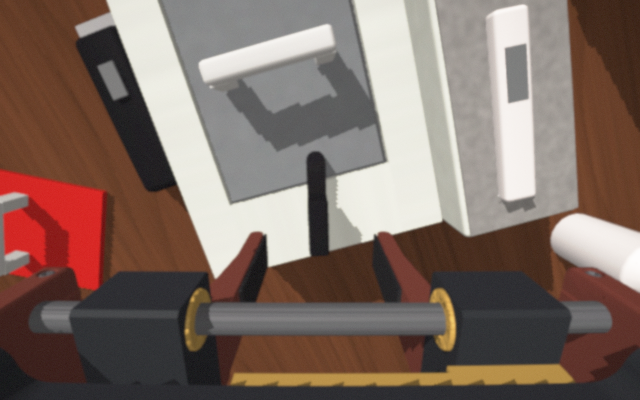

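The button's tongue tip is at (316,158) and its wing at about (319,230), centred between the fingers and aligned within a couple of degrees. Descending.

```bash
python3 -m pendant '0 0 -30 0;-0.5 0 -28 0;0 0 0 0' 30;  python3 -m pendant '0 0 -4 0;0 0 0 0'
```

```text
t: 9.25
position: [549.5, 164.2, 134.6]
tool_rot: [-178.6, -2.4, -23.1]
wrist_force: [0.8, 1.2, 0.3]
finger_gap: 33.5
t: 9.5
position: [550.9, 164.4, 134.1]
tool_rot: [-178.5, -2.6, -23.2]
wrist_force: [-0.1, 1.0, 0.6]
finger_gap: 30.1
```

```bash
python3 -m pendant '-3.5 -0.5 -7 0;0 0 0 0';  python3 -m pendant '0 0 0 0;0 0 0 0;0 0 0 0;0 0 0 0' 8 25
```

```text
t: 9.75
position: [547.8, 164.0, 128.5]
tool_rot: [-178.4, -2.7, -23.2]
wrist_force: [-0.6, 0.2, 0.2]
finger_gap: 30.1
t: 10.25
position: [547.9, 164.1, 128.9]
tool_rot: [-178.4, -2.7, -23.2]
wrist_force: [1.5, 0.3, 1.0]
finger_gap: 14.3
```

```bash
python3 -m pendant '0 0 0 0.15;0 0 0 0.17;0 0 0 0.17;0 0 0 0.17;0 0 0 0.17'; python3 -m pendant '0 0 0 0.17;0 0 0 0.17;0 0 0 0.17;0 0 0 0.17;0 0 0 0.14'; python3 -m pendant '0 0 0 0.06;0 0 0 0;0 0 0 0'
```

```text
t: 10.88
position: [547.5, 163.7, 128.8]
tool_rot: [-178.4, -2.6, 25.8]
wrist_force: [0.5, 0.3, -0.4]
finger_gap: 14.3
t: 11.5
position: [547.5, 163.1, 128.8]
tool_rot: [-178.4, -2.5, 74.4]
wrist_force: [0.7, 0.3, -0.2]
finger_gap: 14.3
t: 11.88
position: [547.6, 163.0, 128.8]
tool_rot: [-178.4, -2.5, 77.9]
wrist_force: [0.4, 0.0, 0.6]
finger_gap: 13.9
```

```bash
python3 -m pendant '0 0 0 0;0 0 0 0;0 0 25 0;0 0 40 0;0 0 30 0' 40; python3 -m pendant '6 40 0 0.03;6 40 0 0.03;3 25 0 0;0 0 0 0' 60
python3 - <<'E'
from h import *
i=camera_info("wrist");s=sensors.read_state();a=grab_frame("wrist");print(s["position"],s["tool_rot"],proj(i,[[562.8,275.5,141],[547,163.6,134],[578.5,387.4,134]]).round(1))
t=grab_frame("top");cv2.imwrite("pics/v.png",np.hstack([a,cv2.resize(t[120:220,150:270],(480,400),interpolation=cv2.INTER_CUBIC)])[:, ::1]);cv2.imwrite("pics/v.png",cv2.resize(cv2.imread("pics/v.png"),(800,286)))
cv2.imwrite("pics/w4.png",a)
E
```

```text
t: 12.5
position: [545.8, 162.6, 222.5]
tool_rot: [-178.1, -2.4, 77.7]
wrist_force: [-0.1, 0.5, 0.3]
finger_gap: 40.0
t: 13.0
position: [562.5, 269.9, 227.1]
tool_rot: [-178.5, -2.5, 81.1]
wrist_force: [-0.6, 0.0, 0.3]
finger_gap: 59.9
[562.47653817 269.93176082 227.14049637] [-178.4770946    -2.52724668   81.11087835] [[321.4 215.5]
 [178.2 216.5]
 [458.7 209.1]]
```

View pics/v.png

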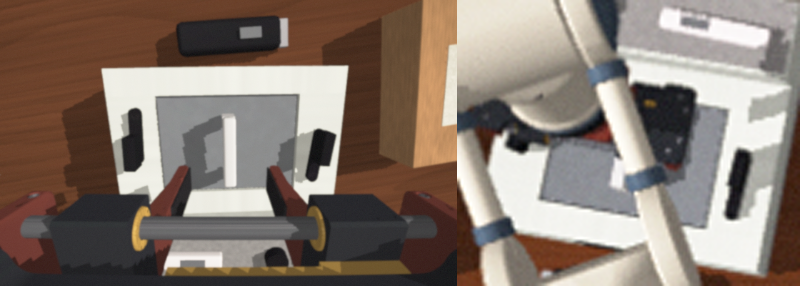

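The left wing (catch_b) is at (133,140), near parallel to the panel's edge. The right one (catch_a) is at (320,155) and looks less fully turned, so I'll measure both.

```bash
python3 - <<'E'
from h import *
i=camera_info("wrist");a=cv2.imread("pics/w4.png");mx=a.max(2)
A=np.array([578.5,387.4]);B=np.array([547.1,163.6])
for n,P,(x0,x1,y0,y1),s in(("a",A,(420,475,170,260),90),("b",B,(165,210,140,250),-90)):
    m=np.zeros(mx.shape,np.uint8);m[y0:y1,x0:x1]=mx[y0:y1,x0:x1]<50
    c=max(cv2.findContours(m,0,1)[0],key=cv2.contourArea).reshape(-1,2)
    for nm,q in(("top-most",c[c[:,1].argmin()]),("bottom",c[c[:,1].argmax()])):
        X=ray(i,[q],110)[0,:2];d=X-P;print(n,nm,q,X.round(1),np.linalg.norm(d).round(1),((np.degrees(np.arctan2(d[1],d[0]))+s+8+180)%360-180).round(1))
cv2.imwrite("pics/c4.png",cv2.resize(a[120:270,140:500],None,fx=2.2,fy=2.2,interpolation=cv2.INTER_CUBIC))
E
```

```text
a top-most [443 182] [560.5 384. ] 18.3 -71.3
a bottom [435 252] [626.  372.9] 49.7 81.0
b top-most [186 153] [500.5 171.4] 47.3 88.5
b bottom [176 238] [571.8 143.2] 32.0 -121.6
```

View pics/c4.png

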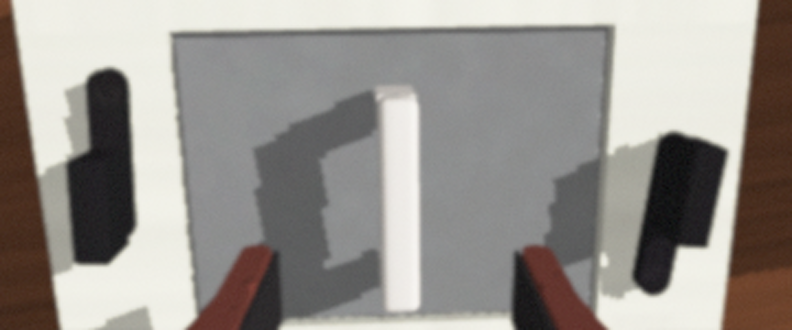

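Both buttons are clear: tongue tips at about 81° (a) and 88° (b). The bar is centred (px 321) and square to the jaws. Descending onto the handle.

```bash
python3 -m pendant '0 5.5 -30 0.01;0 0 -30 0;0 0 -27 0;0 0 0 0' 50;  python3 -m pendant '0 0 -1 0;0 0 0 0' 40
```

```text
t: 13.6
position: [563.2, 268.4, 139.7]
tool_rot: [-178.6, -2.5, 81.3]
wrist_force: [-0.3, 0.4, 0.0]
finger_gap: 49.8
t: 13.85
position: [564.2, 267.5, 141.8]
tool_rot: [-178.8, -2.6, 81.2]
wrist_force: [0.3, 0.1, 0.5]
finger_gap: 40.0
```

```bash
python3 -m pendant '-1.5 8 -6 0.01;0 1 -3 0;0 0 0 0'
```

```text
t: 14.22
position: [563.4, 277.6, 134.5]
tool_rot: [-179.0, -2.7, 81.8]
wrist_force: [-0.8, 0.2, -0.9]
finger_gap: 40.1
```

```bash
python3 -m pendant '0 -1.5 -1 0;0 0 0 0;0 0 0 0;0 0 0 0;0 0 0 0' 8 45; python3 -m pendant '0 0 0 0;0 0 0 0'
```

```text
t: 14.85
position: [563.3, 275.8, 133.5]
tool_rot: [-179.0, -2.6, 81.8]
wrist_force: [1.1, 1.5, 0.3]
finger_gap: 13.6
t: 15.1
position: [563.3, 275.9, 133.5]
tool_rot: [-179.0, -2.6, 81.8]
wrist_force: [1.0, 0.1, 0.4]
finger_gap: 13.8
```

```bash
python3 -m pendant '0 0 6 0;0 0 6 0;0 0 10 0;0 0 0 0'; python3 -m pendant '0 0 25 0;0 0 35 0;0 0 35 0;0 0 10 0;0 0 0 0'
python3 - <<'E'
from h import *
s=sensors.read_state();a=grab_frame("wrist");b=grab_frame("scene");print(s["position"],s["wrist_force"],s["moment"])
cv2.imwrite("pics/v5.png",cv2.resize(np.hstack([a,b]),(800,250)))
t=grab_frame("top");cv2.imwrite("pics/top2.png",t)
E
```

```text
t: 15.6
position: [562.4, 275.5, 154.5]
tool_rot: [-178.8, -2.5, 81.8]
wrist_force: [0.5, 0.6, -4.6]
finger_gap: 13.9
t: 16.23
position: [561.3, 275.0, 259.1]
tool_rot: [-178.5, -2.4, 81.8]
wrist_force: [-0.0, 0.2, -5.4]
finger_gap: 13.8
[561.33565948 274.99278945 259.14462386] [-0.01662254  0.16899088 -5.40848837] [-0.00706723 -0.10501043  0.00957269]
```

View pics/v5.png

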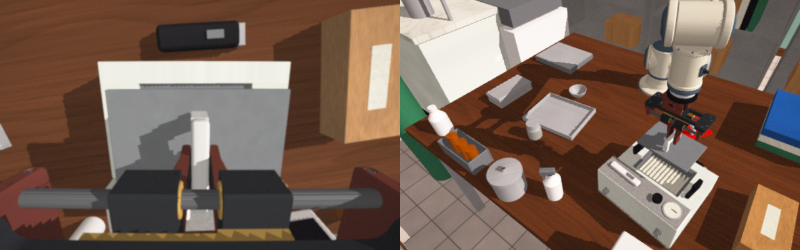

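The panel is held level and out of the hatch (about 5 N), and the buttons haven't moved. Carrying it to the tray centre, about (486,-278).

```bash
python3 -m pendant '-3 -20 0 0;-6 -40 0 0.02;-6 -45 0 0.03;-6 -45 0 0.03;-6 -45 0 0.03'; python3 -m pendant '-7 -50 0 0.03;-7 -50 0 0.03;-7 -50 0 0.03;-7 -50 0 0.03;-7 -45 0 0.02'
```

```text
t: 17.0
position: [529.9, 73.3, 249.7]
tool_rot: [-177.8, -2.0, 88.5]
wrist_force: [0.8, -0.0, -4.9]
finger_gap: 13.9
t: 17.62
position: [488.2, -182.8, 244.7]
tool_rot: [-177.5, -2.0, 96.6]
wrist_force: [0.3, -1.2, -4.8]
finger_gap: 13.5
```

```bash
python3 - <<'E'
from h import *
t=cv2.imread("pics/top2.png");i=camera_info("top");hs=cv2.cvtColor(t,cv2.COLOR_BGR2HSV)
m=np.zeros((400,640),np.uint8);m[160:252,335:455]=((hs[...,1]<60)&(hs[...,2]>70))[160:252,335:455]
m=cv2.morphologyEx(m,cv2.MORPH_OPEN,np.ones((5,5)))
c=max(cv2.findContours(m,0,1)[0],key=cv2.contourArea).reshape(-1,2)
print(cv2.minAreaRect(ray(i,c,22)[:,:2].astype(np.float32)))
E
```

```text
((486.6403503417969, -274.97064208984375), (210.5230255126953, 274.7701721191406), 6.153535842895508)
```

```bash
python3 -m pendant '0 -40 -20 0;0 -35 -30 0;0 -17 -30 0;0 0 0 0'
python3 - <<'E'
from h import *
b=grab_frame("scene");a=grab_frame("wrist");cv2.imwrite("pics/v6.png",np.hstack([cv2.resize(a,(480,300)),cv2.resize(b[100:300,150:350],(300,300))]))
E
```

```text
t: 18.12
position: [482.0, -282.5, 159.2]
tool_rot: [-177.3, -2.1, 96.2]
wrist_force: [-1.0, 0.5, -5.1]
finger_gap: 13.9
```

View pics/v6.png

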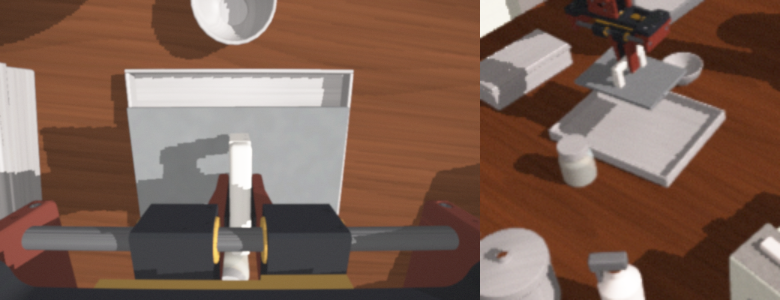

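The panel is above the tray, aligned with its rim and laterally centred. I'll lower it in small steps.

```bash
python3 -m pendant '3 4 -25 0;1 0 -25 0;1 0 -20 0;0 0 -10 0;0 0 0 0'
```

```text
t: 18.85
position: [492.2, -276.1, 90.1]
tool_rot: [-178.2, -1.5, 96.5]
wrist_force: [-1.3, 0.4, -4.0]
finger_gap: 13.6
```

```bash
python3 -m pendant '-3 0 -15 0;-1 0 -12 0;-1 0 -5 0;0 0 0 0'
```

```text
t: 19.35
position: [487.3, -276.5, 57.5]
tool_rot: [-178.3, -1.4, 96.5]
wrist_force: [-0.1, 0.3, -4.9]
finger_gap: 13.7
```

```bash
python3 -m pendant '0 0 -4 0;0 0 -2 0;0 0 0 0'; python3 -m pendant '0 0 -2 0;0 0 -1 0;0 0 0 0'
```

```text
t: 19.73
position: [487.7, -276.8, 51.8]
tool_rot: [-178.3, -1.4, 96.5]
wrist_force: [-0.6, -0.0, -5.1]
finger_gap: 13.9
t: 20.1
position: [487.9, -276.9, 49.0]
tool_rot: [-178.4, -1.3, 96.5]
wrist_force: [-0.1, -0.1, -3.6]
finger_gap: 13.5
```

```bash
python3 -m pendant '0 0 -1.5 0;0 0 -1 0;0 0 0 0'; python3 -m pendant '0 0 -1.5 0;0 0 0 0'
```

```text
t: 20.48
position: [488.0, -276.9, 46.4]
tool_rot: [-178.4, -1.3, 96.5]
wrist_force: [0.1, 0.0, -4.7]
finger_gap: 13.6
t: 20.72
position: [488.1, -277.1, 45.2]
tool_rot: [-178.4, -1.3, 96.5]
wrist_force: [-0.2, -0.0, -3.7]
finger_gap: 13.6
```

```bash
python3 -m pendant '0 0 -1 0;0 0 0 0'; python3 -m pendant '0 0 -1.2 0;0 0 0 0';
```

```text
t: 20.98
position: [488.3, -277.2, 44.9]
tool_rot: [-178.4, -1.3, 96.5]
wrist_force: [-0.3, 0.3, -3.1]
finger_gap: 14.2
t: 21.22
position: [488.5, -277.3, 44.8]
tool_rot: [-178.5, -1.3, 96.5]
wrist_force: [0.7, 0.7, -2.3]
finger_gap: 13.7
```

Contact is building up. One or two more steps.

```bash
python3 -m pendant '0 0 -1.5 0;0 0 0 0'; python3 -m pendant '0 0 -2 0;0 0 0 0'
```

```text
t: 21.48
position: [488.7, -277.4, 44.7]
tool_rot: [-178.5, -1.2, 96.5]
wrist_force: [-0.7, 1.3, -2.6]
finger_gap: 13.7
t: 21.72
position: [489.0, -277.6, 44.7]
tool_rot: [-178.6, -1.2, 96.5]
wrist_force: [0.5, 0.2, -2.8]
finger_gap: 13.8
```

```bash
python3 -m pendant '-1 0 -4 0;0 0 -3 0'; python3 -m pendant '0 0 -4 0'
```

```text
t: 21.98
position: [489.4, -277.8, 44.4]
tool_rot: [-178.8, -1.0, 96.6]
wrist_force: [-8.5, 3.5, 13.4]
finger_gap: 13.7
t: 22.1
position: [489.5, -277.9, 44.4]
tool_rot: [-178.9, -1.0, 96.6]
wrist_force: [-13.1, 7.8, 25.3]
finger_gap: 14.0
```

Firmly on the floor. Relax and release.

```bash
python3 -m pendant '0 0 0 0;0 0 0 0' ; python3 -m pendant '0 0 0 0;0 0 0 0;0 0 0 0' 36; python3 -m pendant '0 0 15 0;0 0 30 0;0 0 50 0;0 0 50 0;0 0 40 0'
python3 - <<'E'
from h import *
s=sensors.read_state();print(s["wrist_force"])
a=grab_frame("wrist");cv2.imwrite("pics/w7.png",a)
E
```

```text
t: 22.35
position: [489.7, -278.0, 44.5]
tool_rot: [-178.9, -0.9, 96.6]
wrist_force: [-1.7, 1.5, 0.5]
finger_gap: 13.9
t: 22.72
position: [490.0, -278.3, 43.5]
tool_rot: [-178.9, -0.9, 96.6]
wrist_force: [-0.9, -0.3, -0.2]
finger_gap: 35.1
t: 23.35
position: [487.7, -276.8, 233.8]
tool_rot: [-178.7, -1.1, 96.6]
wrist_force: [0.1, 0.3, 0.4]
finger_gap: 35.9
[0.08598328 0.32623278 0.380093  ]
```

```bash
python3 -m pendant '-40 30 20 0;-40 30 20 0;-40 40 10 0;-30 50 0 0;0 50 0 0'; python3 -m pendant '0 0 0 0'
python3 - <<'E'
from h import *
t=grab_frame("top");b=grab_frame("scene");cv2.imwrite("pics/v7.png",np.hstack([cv2.resize(t[90:290,150:450],(450,300)),cv2.resize(b[100:400,150:500],(350,300))]))
cv2.imwrite("pics/top3.png",t)
E
```

```text
t: 24.02
position: [334.2, -75.1, 296.9]
tool_rot: [-179.5, -0.6, 96.2]
wrist_force: [0.7, -0.0, -0.4]
finger_gap: 35.9
t: 24.15
position: [333.8, -72.9, 298.6]
tool_rot: [-179.7, -0.5, 96.5]
wrist_force: [-0.3, -0.1, 0.4]
finger_gap: 36.2
```

View pics/v7.png

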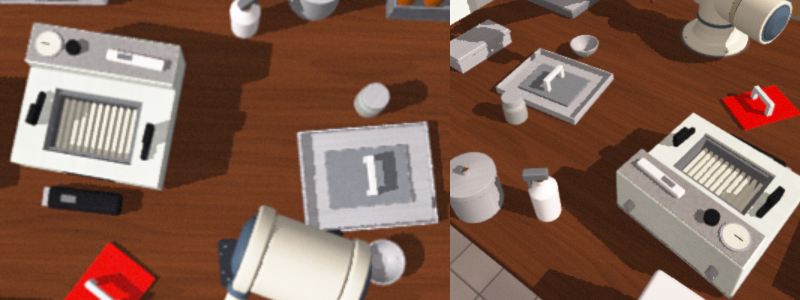

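The panel lies flat and centred in the tray with its handle up at (373,175). Both buttons, at (36,107) and (148,140), are turned clear, and the bystanders are undisturbed. Handing in.

```bash
python3 -c "
from cell import ctrl
print(ctrl.finish_job())"
```

```text
the job is handed in; nothing more can be done
None
```

The job is done and handed in at about 24 s. I turned both buttons aside, then lifted the panel out by its handle and set it down in the tray in small steps. I opened the gripper only once the panel was on the tray floor.

- **Buttons:** before the lift, the tongue tips measured about 81° (1.41 rad) for catch_a and 88° (1.54 rad) for catch_b. Both are past the 1.12 rad clearance. They look the same in the final picture, though I did not measure them again.
- **Panel:** the last picture shows it near the tray's centre, square to the rim, flat, with the handle up. The gripper height at set-down was 44.4 mm against 44.5 mm expected.
- **Forces:** the highest wrist force I read was about 30 N, in the last push down before release. It was near zero after I retreated.
- **Bystanders:** the jar, bowl, thermometer, spray bottle, clippers and red look-alike all look undisturbed.

Two things were off along the way:
- **Overshoot at catch_a:** the arm drifted a few mm between moves, and at the first grasp it went down about 7 mm too far. I saw no contact force and corrected it before turning.
- **Tool tilt:** the tool built up 1–3° of tilt, so one edge of the panel probably touched the tray floor slightly before the rest.

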